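# Fit and press down a jig cover

## Robot

A 6-joint arm with a two-finger parallel gripper is mounted at the origin on a cart in front of the work surface, level with it; the furniture and walls round the work are solid. World frame = base frame: x ahead of the robot, y to its left, z up, the work surface at z = 0. Lengths are in m, angles in degrees, forces in N, time in s.
With the tool pointing down it reaches from about 0.275 to 0.725 m from the base axis. Payload 5.6 kg.
Tool frame: the origin (TCP) lies on the centre line of the jaws, within the pads' length; the fingertips stand 25 mm ahead of it and the grasp point (between the pads) lies 6 mm ahead of it; z points along the fingers, y is the line along which they close (so a half turn about z gives the same grasp; the last joint's range is limited). The gripper opens to 85 mm and grips with 20 to 120 N. Pads are 22 mm wide; open, the fingers measure 114 mm over their backs; the gripper's body (76 mm by 85 mm) begins 54 mm behind the grasp point. The pads swing forward as they close: fully open they stand 13 mm farther back than shut.
Start: joints at [87.124, 14.616, 6.199, 0, -81.583, -16.306], TCP at [0.181, 0.519, 0.256] pointing down, gripper open.
Joint ranges: [-168.99, 168.99], [-69.2, 112.95], [-62.41, 85.93], [-164.36, 98.24], [-168.68, -3.75], [-174.98, 174.98]. Speed limits (degrees/s): [147.25, 147.25, 180, 180, 180, 180].

## Interface

Orientations are given as a 3x3 rotation matrix whose columns are the frame's x, y, z axes.
In Python, from plant import * gives the robot as it stands.
- The arm moves only by the tool drive_tool, never from a script. Its argument "deltas" is a list of rows, each a list of 5 numbers: the shift along the tool's x, y, z in cm, then the turn about the tool's z in rad, then the opening, from -1 (shut) to 1 (fully open). In form: [[dx, dy, dz, yaw, fingers], ...]. A call has 1 to 10 rows; each row is the pose to reach, as a shift and turn from the pose commanded when the call began, along the tool's axes at that moment; what a row does not reach only later rows make up. A row lasts 1/8 s, in which the tool goes at most 62.5 mm and 10.7 degrees, less where a joint would pass 70% of its speed; a pose out of reach is approached as far as the arm can. A call with a gripper value outside its range is refused whole. The fingers move at their own pace and stop on an object; "squeeze" is the grip in N (left out, the last holds). Time passes only in rows, so rows that repeat a pose let the fingers close. It gives the time, the measured TCP pose, the force, the opening and the grip force at its end, in the units of the state.
- sense(): the state, without advancing time (a new reading comes with each control period).
- camera(name): name is "scene" or "top" or "wrist"; returns a dict with "pixels" (420x560x3 uint8, blue, green, red), "z_map" (420x560 float32, m along the optical axis (not along the pixel's ray), 0 where there is no reading), "K" (3x3 intrinsics, pixels), "eye" and "orientation" of the camera in the world. Camera axes: x right, y up, looking along -z (the intrinsics and any distortion apply to the point x, -y, -z); pixel columns grow to the right and rows downward; lengths in m; the calibration is good to about 2 mm. A picture is of the moment at which its call begins.
- hand_in(): hands the job in; it is judged then, once.
The state is a dict: "t": time; "qpos": joint angles; "joint_velocities": joint speeds; "tau": joint torques, N m; "eef_pos": TCP position; "eef_rot": TCP orientation; "contact_force": force on the tool from outside, world axes, zero at the start; "wrist_torque": the same for the moment, N m; "opening": finger opening in m; "finger_force": force on a finger pad.
Only numpy, scipy, OpenCV 4.12 (cv2) and the standard library are available. Lean on these libraries where they do the work, as an engineer would, in place of code of your own. Each camera call takes 0.05 s, during which the arm holds its last target. There are 200 camera calls.

## Task

Turn the clamp knob of the small press jig anticlockwise until its tongue is swung well clear of the bed. Then set the loose cover square on the bed, sliding it about over the hidden locating pin as needed until it drops on and lies flat, and press it down until the sprung bed is fully home. Finish while still holding it pressed down there (do not let go), and leave the other things on the bench where they are.

Things in the scene. Friction and masses are not known exactly. Their poses are not given: they have to be found in the camera images.
- jig: press jig fixed to the worktop: aluminium base plate 120 (x) x 180 (y) x 12 mm carrying the sprung bed and, beside it at the jig's +y side, the clamp knob. Origin on the worktop directly below the middle of the bed; x, y are the jig's axes, z up. It may stand left or right and turned up to 0.3 rad
- bed_pin (a point): middle of the bed's top face, foot of the steel locating pin that stands there: 8 mm thick, 9.5 mm high, the top 3.5 mm coned to 3.6 mm. The bed is an aluminium plate 92 (x) x 108 (y) x 8 mm; its top is 30 mm above the worktop when up. Axes as the jig's
- bed (a joint): downward travel of the sprung bed in m: 0 up, 0.006 fully home against its stop. The spring is preloaded: the bed stays up under the cover's weight plus up to about 5 N, then gives 0.8 N per mm; fully home takes about 10 to 11 N on the cover
- knob_grip (a point): where the clamp knob's bar is pinched, on its axis, 66 mm above the worktop, 88 mm from the jig's origin along jig +y. Black bar 12 thick, 44 long, from 43 to 77 mm above the worktop, on a hub 32 across. Site axes turn with the knob: the bar runs along point y; a steel tongue 14 wide reaches 58 mm from the axis along point -y, 34 to 42 mm above the worktop
- clamp_knob (a joint): knob angle in rad, growing anticlockwise seen from above; stops at 0 and 1.6. At 0 the tongue points along jig -y and bars the bed (starts 0 to 0.3); at about 1.2 and more it lies alongside, clear of the bed. Stays where it is left (0.06 N m friction)
- cover: loose aluminium plate 84 (x) x 100 (y) x 16 mm, about 0.25 kg, lying flat; on top, along its y, a black bar handle 12 thick, 64 long, top 49 mm above the underside. Origin: middle of the underside, mouth of a hidden blind bore 10 mm across, 11 deep, with 2 mm chamfer, straight below the handle's middle. z up; either way round fits
- spatula: bystander: thin steel weighing spatula, 8 x 166 x 10, lying between the task's things; origin under its middle
- label_tape: bystander: roll of label tape, 70 across, 19 high, lying flat near the front edge; origin under its middle
- small_beaker: bystander: small clear beaker, 46 wide, 58 high; origin under its middle
- microtube_rack: bystander: rack of capped microtubes, 64 x 120 x 35; origin under its middle
- reagent_bottle: bystander: screw-cap reagent bottle, 52 across, 104 high; origin under its middle
- film_box: bystander: carton of sealing film, 68 x 140 x 61; origin under its middle
- plate_a: bystander: 96-well microplate, 86 x 128 x 14, near the front edge on the left; origin under its middle
- plate_b: bystander: 96-well microplate, 86 x 128 x 14, near the front edge on the right; origin under its middle
Things that resemble listed ones, but are neither listed nor needed, are in the scene too. Leave any purple look-alike of the jig alone. Leave any green look-alike of the cover alone.

How it is judged (in metres and radians):
On the way:
1. the clamp knob is turned until its tongue is clear of the bed (1.2 rad or more) (value of joint clamp_knob above 1.2 rad), for 0.2 s.
At the end, for the whole second after the job is handed in: Knob at 1.2 rad or more; cover on the pin (within 3 mm of its axis, underside within 2 mm of the bed, tilt under 0.05 rad, square within 0.15 rad); bed pressed down at least 4.5 of its 6 mm; fingers still holding the cover (over 3 N), at rest (value of joint clamp_knob above 1.2 rad and value of joint bed above 0.0045 m and horizontal distance between cover and bed_pin below 0.003 m and z of cover in the frame of bed_pin between -0.003 and 0.002 m and angle between cover's own z axis and vertical below 0.05 rad and angle between the x axis of cover and the x axis of bed_pin, either way round below 0.15 rad and contact force between the fingers and cover above 3 N and linear speed of cover below 0.01 m/s); the arm keeps its last pose, push and grip.
It fails at once if any bystander is displaced by more than 3 cm (distance of any of spatula, label_tape, small_beaker, microtube_rack, reagent_bottle, film_box, plate_a, plate_b from where it was at the start of the episode above 0.03 m).
It also fails if it takes over 64 s, if anything falls off the work surface, if the arm or the gripper's body presses on something with over 40 N, if the wrist force passes 120 N, or if a joint passes its speed limit or range.

## Working session

There is one attempt and no reset: what is moved stays moved. The work goes in short steps, Python scripts to look and compute and a tool call to move; the robot and the scene stay as the last step left them, time stands still between calls to the robot, and variables do not carry over. Pictures are saved under pics/ and viewed, at most 10 in all, crops included, and the job is handed in when it is done.

Besides the shell and the picture viewer there is one more tool, called after "Call:" by a JSON object that holds its "api" and its "payload". drive_tool: Moves the arm, as the interface text tells. Its arguments: {"type":"object","properties":{"deltas":{"type":"array","items":{"type":"array","items":{"type":"number"}}},"squeeze":{"type":"number"}},"required":["deltas"]}

```bash
mkdir -p pics; cat > h.py <<'E'
from plant import *
import numpy as np, cv2
def grab(n,f=None):
    c=camera(n)
    if f: cv2.imwrite('pics/'+f,c['pixels'])
    return c
def cloud(c):
    h,w=c['z_map'].shape; u,v=np.meshgrid(np.arange(w),np.arange(h)); K=c['K']; z=c['z_map']
    p=np.stack([(u-K[0,2])/K[0,0]*z,-(v-K[1,2])/K[1,1]*z,-z],-1)
    return p@np.array(c['orientation']).T+np.array(c['eye'])
E
python3 - <<'E'
from h import *
c=grab('top','top1.png'); print(c['K'],c['eye'],c['orientation'],c.keys())
np.savez('top1.npz',p=c['pixels'],w=cloud(c))
c=grab('scene','scene1.png'); print(c['eye'])
print(sense())
E
```

```text
[[421.78859242   0.         283.05964789]
 [  0.         421.78859242 214.10587128]
 [  0.           0.           1.        ]] [ 0.288999   -0.06794482  1.58367139] [[-0.02732499  0.98624145 -0.16303726]
 [-0.9994936  -0.02429507  0.02054954]
 [ 0.0163058   0.16351621  0.98640588]] dict_keys(['pixels', 'z_map', 'K', 'eye', 'orientation'])
[-0.56000515 -0.83822739  0.77903477]
{'t': 0.1, 'qpos': array([ 8.71249016e+01,  1.46518552e+01,  6.13864331e+00, -2.31102461e-02,
       -8.15861429e+01, -1.63071026e+01]), 'joint_velocities': array([-0.04359734, -0.07944645,  0.22445437,  0.00712018, -0.04480231,
        0.05201221]), 'tau': array([-3.23989349e-03, -3.87603486e+01,  2.38471824e+01,  5.37787333e+00,
       -3.81193240e-03,  1.84583357e-06]), 'eef_pos': array([0.18053004, 0.51909685, 0.2554727 ]), 'eef_rot': array([[ 9.44459005e-01, -3.28628898e-01, -4.85484637e-04],
       [-3.28629240e-01, -9.44457459e-01, -1.71185898e-03],
       [ 1.04046743e-04,  1.77632507e-03, -9.99998417e-01]]), 'contact_force': array([ 0.32416762,  0.27951481, -0.08285824]), 'wrist_torque': array([-0.02087758, -0.02556328, -0.0265135 ]), 'finger_force': 0.0, 'opening': 0.08533285179435393}
```

View pics/top1.png

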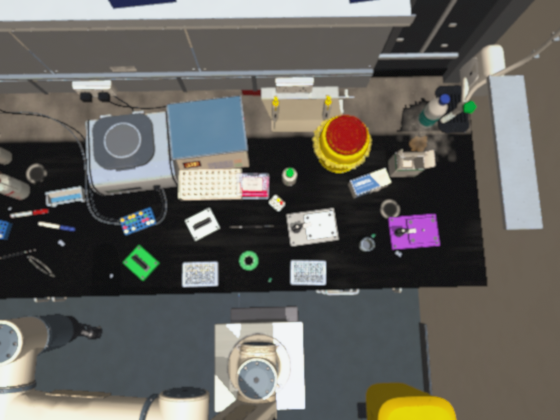

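View pics/scene1.png

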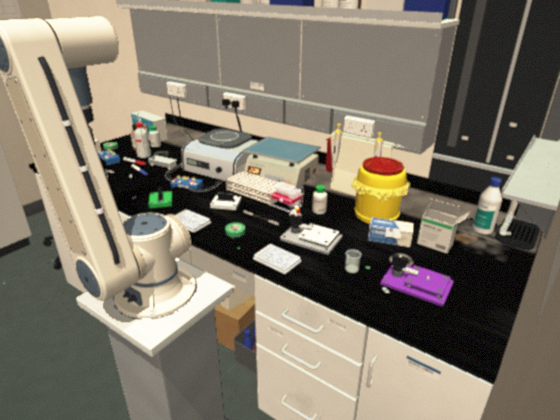

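The top view shows the white jig at about (315,227) with its knob at (297,226) on the left (+y), and the cover with its black handle at (202,224). The spatula lies between them at (252,227). The look-alikes are green at (140,263) and purple at (413,232). Next I'll measure from the depth map.

```bash
python3 - <<'E'
from h import *
d=np.load('top1.npz'); p,w=d['p'],d['w']; g=p.max(2)
def show(n,r):
    y0,y1,x0,x1=r; s=np.zeros(g.shape,bool); s[y0:y1,x0:x1]=1
    for nm,m in (('bright',s&(g>120)&(w[...,2]>.005)),('dark',s&(g<70)&(w[...,2]>.03))):
        n_,l=cv2.connectedComponents(m.astype(np.uint8))
        for i in range(1,n_):
            q=w[l==i]
            if len(q)<8: continue
            print(n,nm,len(q),q.mean(0).round(4),'zq',np.percentile(q[:,2],[10,50,90]).round(3),[np.round(t,4) for t in cv2.minAreaRect((q[:,:2]*1000).astype(np.float32))])
show('cover',(203,245,180,223)); show('jig',(203,250,282,345))
cv2.imwrite('pics/crop1.png',cv2.resize(p[195:255,175:355],None,fx=4.4,fy=4.4,interpolation=cv2.INTER_CUBIC))
E
```

```text
cover bright 545 [0.515  0.1995 0.0275] zq [0.011 0.016 0.021] [array([405.2354, 106.9581]), array([404.082 , 114.5666]), np.float64(40.5636)]
cover dark 28 [0.515  0.1995 0.049 ] zq [0.043 0.05  0.056] [array([515.1931, 199.6804]), array([ 5.6069, 54.3281]), np.float64(26.6087)]
jig bright 9 [ 0.5852 -0.1005  0.0227] zq [0.012 0.02  0.04 ] [array([ 584.9286, -100.4027]), array([ 5.6155, 13.7964]), np.float64(50.0469)]
jig bright 1400 [ 0.4951 -0.2119  0.0272] zq [0.009 0.024 0.033] [array([ 460.9432, -155.6785]), array([183.4755, 339.6834]), np.float64(34.5922)]
jig bright 8 [ 0.4939 -0.1483  0.0699] zq [0.047 0.077 0.079] [array([ 495.3488, -148.5934]), array([ 7.2985, 11.7369]), np.float64(85.0942)]
jig dark 11 [ 0.4833 -0.1431  0.0633] zq [0.05  0.068 0.077] [array([ 484.2835, -144.6318]), array([ 2.4427, 22.7371]), np.float64(14.3087)]
```

View pics/crop1.png

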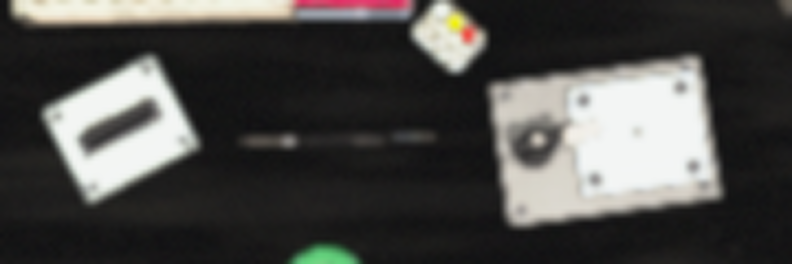

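The crop shows the cover centred near (120,129) with its handle running right and up. The knob is near (535,138), its tongue over the bed's left edge, and the pin is near (637,131). I'll fly over the cover towards the jig for close views.

Call:
{"api": "drive_tool", "payload": {"deltas": [[5.5,3.2,0,0.17,1],[11,6.4,0,0.34,1],[16,9.5,0,0.5,1],[21,12.5,0,0.65,1],[26,15.5,0,0.75,1],[31,18.5,0,0.75,1],[36,21.3,0,0.75,1],[36,21.3,0,0.75,1]]}}

```text
t: 1.1
eef_pos: [0.4522, 0.1971, 0.2556]
eef_rot: [[0.462, -0.887, -0.001], [-0.887, -0.462, -0.001], [0.001, 0.002, -1.0]]
contact_force: [0.7, 0.1, -0.3]
opening: 0.0848
finger_force: 0.0
```

```bash
python3 - <<'E'
from h import *
s=sense(); print(s['t'],s['eef_pos'],s['eef_rot'],s['qpos'])
c=grab('wrist','w1.png'); print(c['eye'],c['orientation'],c['K'][0,0]); np.savez('w1.npz',p=c['pixels'],w=cloud(c))
E
```

```text
1.1 [0.4522182  0.19706519 0.25559181] [[ 4.62258289e-01 -8.86744720e-01 -1.03720933e-03]
 [-8.86745082e-01 -4.62256975e-01 -1.28402225e-03]
 [ 6.59142698e-04  1.51329020e-03 -9.99998638e-01]] [ 4.17974187e+01  8.22985784e+00 -1.95733879e+00  1.54772241e-02
 -7.99061412e+01 -1.42672388e+01]
[0.48213624 0.13826131 0.37210037] [[-0.88666228  0.4457183   0.12314706]
 [-0.4624098  -0.85617088 -0.23053978]
 [ 0.00267912 -0.26135534  0.96523894]] 344.3473875834977
```

View pics/w1.png

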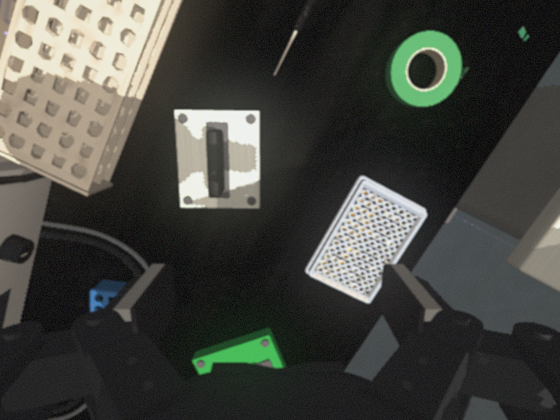

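The wrist view shows the cover, unobstructed, at about (217,159). Next I'll fly to the jig and measure the cover from this image.

Call:
{"api": "drive_tool", "payload": {"deltas": [[5.5,2.5,0,0,1],[11,5,0,0,1],[16.5,7.5,0,0,1],[22,10,0,0,1],[27.5,12.5,0,0,1],[32.5,14.9,0,0,1],[32.5,14.9,0,0,1]]}}

```text
t: 2.02
eef_pos: [0.4704, -0.1589, 0.2557]
eef_rot: [[0.464, -0.886, -0.001], [-0.886, -0.464, -0.0], [-0.001, 0.001, -1.0]]
contact_force: [-0.5, -0.3, -0.6]
opening: 0.0855
finger_force: 0.0
```

```bash
cat >> h.py <<'E'
def ray(c,uv,z):
    uv=np.atleast_2d(uv).astype(float); K=c['K']
    d=np.stack([(uv[:,0]-K[0,2])/K[0,0],-(uv[:,1]-K[1,2])/K[1,1],-np.ones(len(uv))],1)@np.array(c['orientation']).T
    e=np.array(c['eye']); return e+d*((z-e[2])/d[:,2])[:,None]
E
python3 - <<'E'
from h import *
d=np.load('w1.npz'); p,w=d['p'],d['w']
z=w[...,2]; s=np.zeros(z.shape,bool); s[90:225,160:275]=1
for nm,m in (('plate',s&(abs(z-.016)<.005)),('handle',s&(z>.04)&(z<.06))):
    q=w[m]; print(nm,len(q),q.mean(0),cv2.minAreaRect((q[:,:2]*1000).astype(np.float32)))
s=sense(); print(s['t'],s['eef_pos'],s['eef_rot'],s['qpos'])
c=grab('wrist','w2.png'); print(c['eye'],c['orientation']); np.savez('w2.npz',p=c['pixels'],w=cloud(c),K=c['K'],eye=c['eye'],orientation=c['orientation'])
E
```

```text
plate 6855 [0.51630457 0.20056617 0.01506613] ((515.997314453125, 203.24928283691406), (84.40547180175781, 100.21819305419922), 26.90622901916504)
handle 896 [0.5158482  0.20170735 0.04699318] ((515.8141479492188, 203.3663787841797), (12.18137264251709, 63.71535873413086), 26.815628051757812)
2.025 [ 0.47041713 -0.15885683  0.2556979 ] [[ 4.63982400e-01 -8.85843539e-01 -1.24751665e-03]
 [-8.85844260e-01 -4.63982698e-01 -5.59352557e-05]
 [-5.29276258e-04  1.13105844e-03 -9.99999220e-01]] [-5.39204337e-01  8.58403676e+00 -1.51493897e+00  3.93751736e-03
 -7.99724684e+01  2.81829223e+01]
[ 0.50046691 -0.217742    0.37212535] [[-0.88575568  0.44732914  0.1238286 ]
 [-0.46414591 -0.85498441 -0.23145243]
 [ 0.00233611 -0.26248485  0.96493329]]
```

View pics/w2.png

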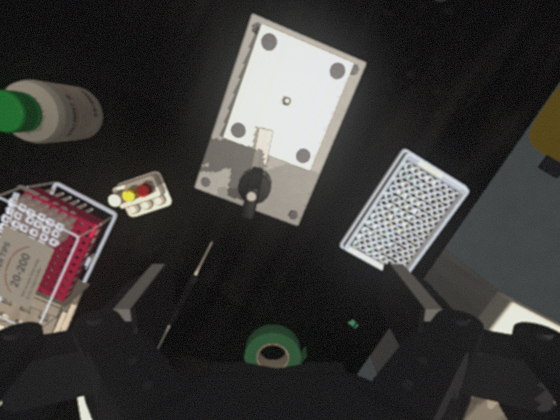

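The wrist view shows the jig with its bed around (290,95), the pin at (286,101) and the knob at (253,190). The tongue points up to (264,135). Now I'll measure all of these.

```bash
python3 - <<'E'
from h import *
c=dict(np.load('w2.npz')); p,w=c['p'],c['w']; z=w[...,2]
s=np.zeros(z.shape,bool); s[5:235,185:375]=1
def R(nm,m,n=1):
    q=w[m]; print(nm,len(q),q.mean(0).round(4),np.median(q[:,2]).round(4),cv2.minAreaRect((q[:,:2]*1000).astype(np.float32)))
k=np.ones((3,3),np.uint8)
R('base',cv2.erode((s&(abs(z-.012)<.004)).astype(np.uint8),k)>0)
R('bed',cv2.erode((s&(abs(z-.030)<.003)).astype(np.uint8),k)>0)
R('bar',s&(z>.070)&(z<.082)); R('tongue',s&(z>.038)&(z<.046)&(w[...,1]<-.135))
g=p.max(2)
m=s&(abs(z-.037)<.006); m[:90]=0;m[112:]=0;m[:,:272]=0;m[:,300:]=0
R('pin?',m)
print(ray(c,[[286,101]],.0395),ray(c,[[286,101]],.03))
cv2.imwrite('pics/c2.png',cv2.resize(p[80:230,190:310],None,fx=4,fy=4,interpolation=cv2.INTER_CUBIC))
E
```

```text
base 6943 [ 0.4927 -0.1856  0.011 ] 0.0109 ((455.1474914550781, -214.3282012939453), (199.7136688232422, 177.2429962158203), 6.534478187561035)
bed 9445 [ 0.4998 -0.2401  0.0289] 0.0289 ((499.197998046875, -236.37713623046875), (89.40090942382812, 105.50946807861328), 6.508553981781006)
bar 643 [ 0.4897 -0.1501  0.0754] 0.0754 ((489.4774169921875, -149.21563720703125), (11.950780868530273, 43.594539642333984), 15.6548433303833)
tongue 973 [ 0.4955 -0.1731  0.0411] 0.0411 ((499.5612487792969, -185.00001525878906), (31.142757415771484, 102.6942138671875), 15.727926254272461)
pin? 61 [ 0.4994 -0.2363  0.0366] 0.0366 ((502.6180725097656, -236.861572265625), (7.217951774597168, 14.568476676940918), 80.01688385009766)
[[ 0.49960087 -0.23519242  0.0395    ]] [[ 0.49957614 -0.23569082  0.03      ]]
```

View pics/c2.png

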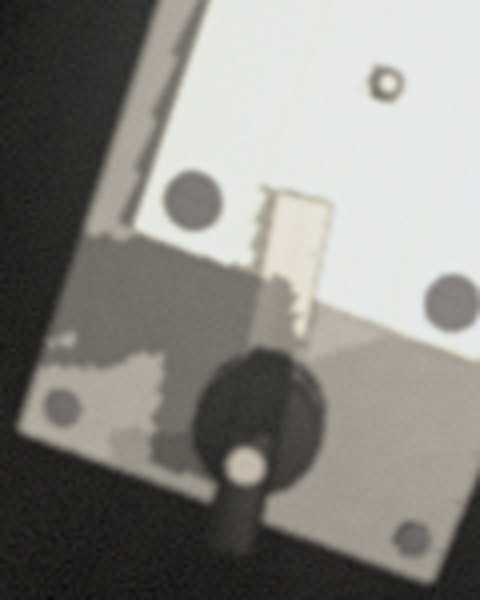

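Measurements agree. The jig origin is (0.4993,-0.236) with yaw 6.5°. The bar is at (0.4895,-0.149), against a predicted (0.4894,-0.1486), with the knob at about 0.16 rad. Next I'll go down and pinch the knob.

Call:
{"api": "drive_tool", "payload": {"deltas": [[0,-1.1,4,0.15,0],[0,-2.15,8,0.21,-0.1],[0,-2.15,12,0.21,-0.1],[0,-2.15,15,0.21,-0.1],[0,-2.15,17,0.21,-0.1],[0,-2.15,18.1,0.21,-0.1],[0,-2.15,18.1,0.21,-0.1]]}}

```text
t: 2.95
eef_pos: [0.4897, -0.1459, 0.0751]
eef_rot: [[0.274, -0.962, -0.001], [-0.962, -0.274, 0.0], [-0.0, 0.001, -1.0]]
contact_force: [0.6, -0.2, -0.1]
opening: 0.0389
finger_force: 0.0
```

Call:
{"api": "drive_tool", "payload": {"deltas": [[0,0,0,0,-1],[0,0,0,0,-1],[0,0,0,0,-1],[0,0,0,0,-1]], "squeeze": 40}}

```text
t: 3.45
eef_pos: [0.4904, -0.1468, 0.0764]
eef_rot: [[0.273, -0.962, 0.002], [-0.962, -0.273, 0.0], [0.0, -0.002, -1.0]]
contact_force: [-1.3, 2.0, 5.7]
opening: 0.0112
finger_force: 42.4
```

Call:
{"api": "drive_tool", "payload": {"deltas": [[0.2,0,0,-0.16,-1],[0.2,0,0,-0.32,-1],[0.2,0,0,-0.48,-1],[0.2,0,0,-0.64,-1],[0.2,0,0,-0.8,-1],[0.2,0,0,-0.96,-1],[0.2,0,0,-1.12,-1],[0.2,0,0,-1.26,-1],[0.2,0,0,-1.32,-1],[0.2,0,0,-1.32,-1]]}}

```text
t: 4.7
eef_pos: [0.4893, -0.1484, 0.0763]
eef_rot: [[1.0, 0.026, -0.001], [0.026, -1.0, 0.001], [-0.001, -0.001, -1.0]]
contact_force: [-7.2, 4.2, 12.1]
opening: 0.0108
finger_force: 43.2
```

Call:
{"api": "drive_tool", "payload": {"deltas": [[0,0,0,0,-0.2],[0,0,0,0,0],[0,0,-2,0,0],[0,0,-7,0,0.2],[0,0,-13,0.18,0.2],[0,0,-18,0.36,0.2],[0,0,-18,0.54,0.2],[0,0,-18,0.7,0.2]]}}

```text
t: 5.7
eef_pos: [0.4906, -0.1489, 0.2558]
eef_rot: [[0.777, -0.629, 0.002], [-0.629, -0.777, 0.0], [0.001, -0.001, -1.0]]
contact_force: [0.9, 0.3, 0.2]
opening: 0.0514
finger_force: 0.0
```

```bash
python3 - <<'E'
from h import *
s=sense(); print(s['t'],s['eef_pos'],s['eef_rot'],s['qpos'])
c=grab('wrist','w3.png'); p,w=c['pixels'],cloud(c); z=w[...,2]
near=np.hypot(w[...,0]-.4895,w[...,1]+.149)
for nm,m in (('bar',(z>.070)&(z<.082)&(near<.03)),('tongue',(z>.037)&(z<.046)&(near<.065)&(near>.02)),('bed',(abs(z-.029)<.003)&(np.hypot(w[...,0]-.4993,w[...,1]+.236)<.08))):
    q=w[m]; print(nm,len(q),q.mean(0),cv2.minAreaRect((q[:,:2]*1000).astype(np.float32)) if len(q)>5 else '')
E
```

```text
5.7 [ 0.49063436 -0.14889612  0.25582167] [[ 7.77215243e-01 -6.29233002e-01  1.51474606e-03]
 [-6.29233918e-01 -7.77215959e-01  1.72301510e-04]
 [ 1.06886701e-03 -1.08704496e-03 -9.99998838e-01]] [ 6.37708773e-01  1.03296159e+01  6.31802502e-01 -9.03705030e-03
 -8.02152937e+01  5.03702021e+01]
bar 655 [ 0.49036012 -0.14934846  0.07529304] ((489.5081481933594, -148.96746826171875), (43.93257522583008, 12.121973037719727), 1.2196999788284302)
tongue 573 [ 0.52882849 -0.14834724  0.04069478] ((508.0411682128906, -148.6416473388672), (78.7132568359375, 14.080560684204102), 1.4788918495178223)
bed 10896 [ 0.50078528 -0.23720263  0.02890622] ((497.8691711425781, -223.9552459716797), (92.07608032226562, 133.09942626953125), 6.474795818328857)
```

View pics/w3.png

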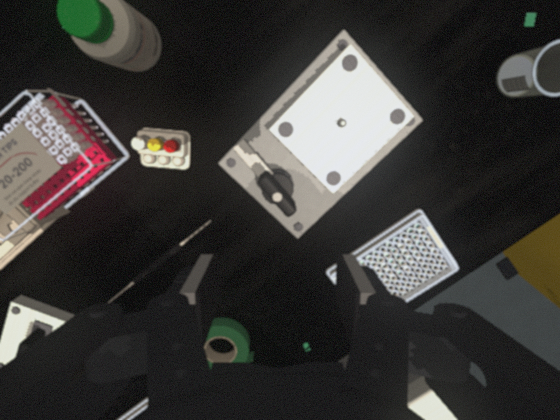

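The knob now reads about 1.48 rad: its tongue lies at (262,160), alongside and clear of the bed. The pin shows at (342,122). Next, the cover.

Call:
{"api": "drive_tool", "payload": {"deltas": [[-3.4,-4.9,0,0.1,0.1],[-6.8,-9.7,0,0.2,0.1],[-10.2,-14.6,0,0.3,0.1],[-13.6,-19.5,0,0.4,0.1],[-17,-24.4,0,0.42,0.1],[-20.2,-29,2,0.42,0.1],[-20.2,-29,7,0.42,0.1],[-20.2,-29,12,0.42,0.1],[-20.2,-29,16,0.42,0.1],[-20.2,-29,16,0.42,0.1]]}}

```text
t: 7.0
eef_pos: [0.5119, 0.2025, 0.0922]
eef_rot: [[0.46, -0.888, -0.006], [-0.888, -0.46, -0.004], [0.001, 0.007, -1.0]]
contact_force: [0.2, 0.0, 0.8]
opening: 0.0469
finger_force: 0.0
```

Call:
{"api": "drive_tool", "payload": {"deltas": [[0,-0.2,1,0.01,0.1],[0,-0.2,1.5,0.01,0.1]]}}

```text
t: 7.25
eef_pos: [0.5165, 0.2052, 0.0814]
eef_rot: [[0.45, -0.893, 0.002], [-0.893, -0.45, 0.001], [-0.0, -0.003, -1.0]]
contact_force: [0.1, 0.3, 0.4]
opening: 0.0468
finger_force: 0.0
```

Call:
{"api": "drive_tool", "payload": {"deltas": [[0.15,0.1,1.5,0,0.1],[0.15,0.1,2.7,0,0.1],[0.15,0.1,3.3,0,0.1],[0.15,0.1,3.3,0,0.1]]}}

```text
t: 7.75
eef_pos: [0.5151, 0.2027, 0.0467]
eef_rot: [[0.449, -0.893, -0.001], [-0.893, -0.449, -0.001], [0.0, 0.001, -1.0]]
contact_force: [0.8, 0.0, 0.7]
opening: 0.0471
finger_force: 0.0
```

Call:
{"api": "drive_tool", "payload": {"deltas": [[0,0,0,0,-1],[0,0,0,0,-1],[0,0,0,0,-1],[0,0,0,0,-1],[0,0,0,0,-1]], "squeeze": 80}}

```text
t: 8.38
eef_pos: [0.5158, 0.2032, 0.048]
eef_rot: [[0.45, -0.893, 0.001], [-0.893, -0.45, 0.001], [0.0, -0.001, -1.0]]
contact_force: [-0.9, 0.1, 6.5]
opening: 0.0105
finger_force: 79.2
```

Gripped. Next I'll lift clear of the knob and carry the cover to above the bed.

Call:
{"api": "drive_tool", "payload": {"deltas": [[0,0,-1.5,0,-1],[0,0,-5,0,-1],[0,0,-9,0,-1],[4,2.2,-11,0.05,-1],[9,5,-12,0.12,-1],[14,7.7,-12,0.2,-1],[19,10.5,-12,0.28,-1],[24,13.2,-12,0.355,-1],[29,16,-12,0.355,-1],[34,18.8,-12,0.355,-1]]}}

```text
t: 9.62
eef_pos: [0.4994, -0.187, 0.1676]
eef_rot: [[0.111, -0.994, -0.0], [-0.994, -0.111, 0.0], [-0.0, 0.0, -1.0]]
contact_force: [1.5, -0.7, -1.3]
opening: 0.0107
finger_force: 78.4
```

Call:
{"api": "drive_tool", "payload": {"deltas": [[2.5,0.3,0,0,-1],[4.8,0.55,2,0,-1],[4.8,0.55,5,0,-1],[4.8,0.55,6.5,0,-1],[4.8,0.55,6.5,0,-1]]}}

```text
t: 10.25
eef_pos: [0.4992, -0.2332, 0.1016]
eef_rot: [[0.111, -0.994, -0.003], [-0.994, -0.111, 0.0], [-0.001, 0.003, -1.0]]
contact_force: [0.3, -0.5, -1.1]
opening: 0.0104
finger_force: 78.4
```

```bash
python3 - <<'E'
from h import *
s=sense(); print(s['t'],s['eef_pos'],s['contact_force'],s['eef_rot'][:,1])
c=grab('wrist','w4.png'); p,w=c['pixels'],cloud(c)
E
```

```text
10.25 [ 0.49922196 -0.23324485  0.1015538 ] [ 0.25421668 -0.49530165 -1.12275686] [-0.99380459 -0.11111155  0.00257936]
```

View pics/w4.png

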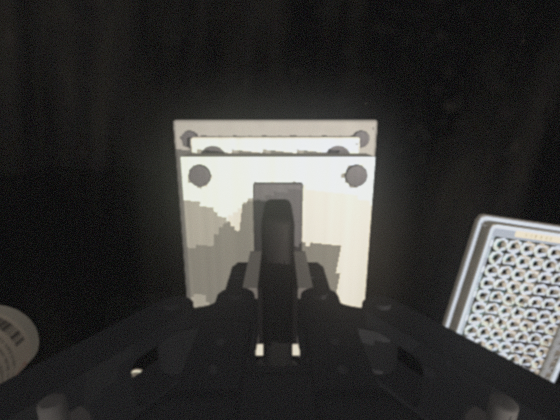

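The cover hangs square over the bed: its plate spans columns 181–376 with the far edge at row 155. I'll measure its actual offset in the hand.

```bash
python3 - <<'E'
from h import *
c=grab('wrist'); p,w=c['pixels'],cloud(c); z=w[...,2]
s=sense(); T=np.array(s['eef_pos']); R=np.array(s['eef_rot']); print(T)
J=np.array([.4993,-.236,0]); a=np.radians(6.5); RJ=np.array([[np.cos(a),-np.sin(a),0],[np.sin(a),np.cos(a),0],[0,0,1]])
L=(w-J)@RJ  # jig coords
S=np.zeros(z.shape,bool); S[100:300,165:390]=1
m=S&(z>.060)&(z<.078); q=L[m]; print('plate',len(q),np.median(q[:,2]),q.min(0),q.max(0),np.percentile(q,[1,99],axis=0))
r=L[165:240][m[165:240]]; 
for row in (165,185,205,225): 
    k=L[row][m[row]]; print(row,k[:,0].min(),k[:,0].max(),k[:,1].mean(),k[[0,-1],2])
k=m.copy(); k[:,:215]=0;k[:,345:]=0; print('far y',[L[np.where(k[:,x])[0][0],x,1].round(4) for x in range(220,340,20)])
m2=S&(abs(z-.029)<.003); print('bed far',L[m2][:,1].min())
m3=S&(z>.09)&(z<.11);q=L[m3];print('handle',len(q),q.min(0),q.max(0), 'TCPjig',(T-J)@RJ)
E
```

```text
[ 0.50063403 -0.23357797  0.10338183]
plate 20643 0.06961200799224276 [-0.04244711 -0.04839104  0.06000549] [0.04211081 0.02113379 0.07798797] [[-0.04146068 -0.04811169  0.06460262]
 [ 0.04122187  0.01862658  0.07312526]]
165 -0.042215253456267705 0.04112347704106297 -0.044381958789800204 [0.07045628 0.06889397]
185 -0.04183177857621371 0.041567802382320704 -0.035712954448929884 [0.06960017 0.06937076]
205 -0.042215948781307695 0.041811620254197344 -0.02653850253105884 [0.0694985  0.06869045]
225 -0.041823855508800675 0.04179160812824674 -0.01714998012657474 [0.06872981 0.06916597]
far y [np.float64(-0.0483), np.float64(-0.0481), np.float64(-0.0482), np.float64(-0.0482), np.float64(-0.0481), np.float64(-0.0481)]
bed far -0.05420477915463325
handle 4134 [-0.01888648 -0.03050244  0.09000208] [0.01895673 0.00307792 0.109987  ] TCPjig [0.00159964 0.00225544 0.10338183]
```

The cover is 1.8 mm towards jig +y and centred in x. I'll shift it and lower.

Call:
{"api": "drive_tool", "payload": {"deltas": [[0.2,0,0.5,0,-1],[0.2,0,1.0,0,-1],[0.2,0,1.3,0,-1],[0.2,0,1.5,0,-1],[0.2,0,1.7,0,-1],[0.2,0,1.7,0,-1]]}}

```text
t: 11.1
eef_pos: [0.5002, -0.2356, 0.0852]
eef_rot: [[0.111, -0.994, -0.0], [-0.994, -0.111, 0.0], [-0.0, 0.0, -1.0]]
contact_force: [-0.5, -0.0, -2.1]
opening: 0.0102
finger_force: 78.4
```

Call:
{"api": "drive_tool", "payload": {"deltas": [[0,0,0.3,0,-1],[0,0,0.5,0,-1],[0,0,0.7,0,-1],[0,0,0.8,0,-1],[0,0,0.8,0,-1]]}}

```text
t: 11.72
eef_pos: [0.5002, -0.2356, 0.0781]
eef_rot: [[0.111, -0.994, 0.0], [-0.994, -0.111, -0.0], [0.0, -0.0, -1.0]]
contact_force: [-2.6, 1.8, 5.0]
opening: 0.0106
finger_force: 79.4
```

It dropped over the pin with the underside at about 30 mm and little side force. Now I'll press.

Call:
{"api": "drive_tool", "payload": {"deltas": [[0,0,0.2,0,-1],[0,0,0.4,0,-1],[0,0,0.6,0,-1],[0,0,0.75,0,-1],[0,0,0.75,0,-1],[0,0,0.75,0,-1]]}}

```text
t: 12.48
eef_pos: [0.5003, -0.2357, 0.072]
eef_rot: [[0.111, -0.994, 0.001], [-0.994, -0.111, -0.001], [0.001, -0.001, -1.0]]
contact_force: [-5.6, 4.0, 15.9]
opening: 0.0107
finger_force: 81.0
```

```bash
python3 - <<'E'
from h import *
c=grab('wrist','w5.png'); p,w=c['pixels'],cloud(c); z=w[...,2]
J=np.array([.4993,-.236,0]); a=np.radians(6.5); RJ=np.array([[np.cos(a),-np.sin(a),0],[np.sin(a),np.cos(a),0],[0,0,1]])
L=(w-J)@RJ
S=(abs(L[...,0])<.043)&(L[...,1]<-.02)&(L[...,1]>-.06)&(z<.046)
m=S&(z>.034); q=L[m]; A=np.c_[q[:,:2],np.ones(len(q))]; print('top',len(q),np.median(q[:,2]),'slopes',np.linalg.lstsq(A,q[:,2],rcond=None)[0],np.percentile(q,[.5,99.5],axis=0))
b=S&(L[...,1]<-.051)&(L[...,1]>-.0535)&(z<.033); print('bed',b.sum(),np.median(z[b]))
n=(z>.070)&(z<.082)&(np.hypot(w[...,0]-.4895,w[...,1]+.149)<.03); print('bar',n.sum(), cv2.minAreaRect((w[n][:,:2]*1000).astype(np.float32)) if n.sum()>20 else '')
s=sense(); print(s['t'],s['contact_force'],s['finger_force'],s['joint_velocities'].round(2),s['eef_pos'])
E
```

```text
top 12237 0.038989626382217896 slopes [-0.00159456  0.01017335  0.03964068] [[-0.04185614 -0.05030954  0.03665717]
 [ 0.04131349 -0.02015075  0.04297338]]
bed 1025 0.02275456953620053
bar 0 
12.525 [-4.8957842   5.19304387 15.09536305] 80.94626426696777 [-0.08 -0.    0.07  0.02 -0.08  0.06] [ 0.50027696 -0.23564957  0.07201537]
```

Cover top is at 39.0 mm and the bed at about 23 mm, down from 29 mm with the same depth bias, so the travel is about 6 mm. The cover is flat, square and centred, so I'm handing in.

```bash
python3 -c "
from plant import *
print(hand_in())"
```

```text
the job is handed in; nothing more can be done
None
```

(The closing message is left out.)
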